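# Fetch the round cap from the sloped bin and close the tank

### The arm

A 6-joint arm with a two-finger parallel gripper is mounted at the origin on the work surface. World frame = base frame: x ahead of the robot, y to its left, z up, the work surface at z = 0. Lengths are in m, angles in rad, forces in N, time in s.
With the tool pointing down it reaches from about 0.3 to 0.75 m from the base axis. Payload 8.5 kg.
Tool frame: the origin (TCP) lies at the very end of the fingers, on their centre line; the grasp point (between the pads) lies 19 mm behind it; z points along the fingers, y is the line along which they close (so a half turn about z gives the same grasp; the last joint's range is limited). The gripper opens to 85 mm and grips with 20 to 120 N. Pads are 22 mm wide; open, the fingers measure 114 mm over their backs; the gripper's body (76 mm by 85 mm) begins 54 mm behind the grasp point. The pads swing forward as they close: fully open they stand 13 mm farther back than shut.
Start: joints at [-1.404, 0.381, 1.297, -0, 1.464, -0.215], TCP at [0.205, -0.51, 0.195] pointing down, gripper open.
Joint ranges: [-3.11, 3.11], [-0.89, 2.33], [0.22, 2.48], [-1.42, 4.56], [0.17, 2.85], [-2.88, 2.88]. Speed limits (rad/s): [2.39, 2.39, 3.14, 3.14, 3.14, 3.14].

### API

Orientations are given as a unit quaternion [w, x, y, z].
In Python, from cell import status, capture, r gives the robot as it stands.
- The arm moves only by the tool play_rows, never from a script. Its argument "series" is a list of rows, each an object of numbers: "grip": the opening, from 0 (shut) to 1 (fully open); "x", "y", "z": the shift along the world's x, y, z in cm; "rx", "ry", "rz": the turn, a rotation vector about the world's x, y, z in degrees. In form: [{"grip": .., "x": .., "y": .., "z": .., "rx": .., "ry": .., "rz": ..}, ...]. A call has exactly 5 rows; each row is the pose to reach, as a shift and turn from the pose commanded when the call began; what a row does not reach only later rows make up. A row lasts 1/12 s, in which the tool goes at most 41.7 mm and 7.16 degrees, less where a joint would pass 70% of its speed; a pose out of reach is approached as far as the arm can. A call with a gripper value outside its range is refused whole. The fingers move at their own pace and stop on an object; "newtons" is the grip in N (left out, the last holds). Time passes only in rows, so rows that repeat a pose let the fingers close, or fill a call up. It gives the time, the measured TCP pose, the force, the opening and the grip force at its end, in the units of the state.
- status.sense(): the state, without advancing time (a new reading comes with each control period).
- capture(name): name is "side" or "top"; returns a dict with "color" (400x640x3 uint8, red, green, blue), "fovy" (degrees; the focal length in pixels is half the picture's height over the tangent of half this angle, whatever the lens; pixels are square), "cx", "cy" (the principal point, pixels), "world_to_cam" (4x4, takes a point from world to camera coordinates). Camera axes: x right, y down, z forward; pixel columns grow to the right and rows downward; lengths in m; the calibration is good to about 2 mm. A picture is of the moment at which its call begins. There is no depth.
- r.close_job(): hands the job in; it is judged then, once.
The state is a dict: "time": time; "joints": joint angles; "qd": joint speeds; "joint_efforts": joint torques, N m; "eef_pos": TCP position; "eef_rot": TCP orientation; "wrist_force": force on the tool from outside, world axes, zero at the start; "torque": the same for the moment, N m; "gripper_width": finger opening in m; "finger_force": force on a finger pad.
Only numpy, scipy, OpenCV 4.12 (cv2) and the standard library are available. Lean on these libraries where they do the work, as an engineer would, in place of code of your own. Each camera call takes 0.05 s, during which the arm holds its last target. There are 200 camera calls.

### The job

The white tank on the bench stands open. Take the round cap out of the sloped bin by its handle and set it down flat, handle up and centred, on the tank's mouth so that the mouth is covered; lower it on, do not drop it. Leave the other two caps in their lanes and everything else on the bench where it is.

Things in the scene. Friction and masses are not known exactly. Their poses are not given: they have to be found in the camera images.
- cap_round: the round cap: white plastic disc 90 mm across, 14 mm thick, bar handle on top, about 0.13 kg. Origin: centre of its flat underside; z: out of the top through the handle. At the start it lies on the floor of one of the bin's three lanes (any), against the low lip, so z leans 34 degrees from vertical towards the robot.
- cap_grip (a point): middle of the round cap's handle bar, 50 mm above the cap's origin along the cap's z; same axes as the cap. The bar is 56 mm long (x, running up the slope at the start), 12 mm wide (y) and 14 mm thick, on two 12 mm posts at its ends with 32 mm clear between; 29 mm free between bar and disc.
- cap_square: a cap like the round one but with a square 90 x 90 mm plate; same handle and origin; not wanted. It lies in another lane.
- cap_oblong: a cap like the round one but with a narrow plate 90 x 56 mm with rounded ends; same handle and origin; not wanted. It lies in another lane.
- rack: fixed sloped bin, 356 mm wide (y), 150 mm deep (x), origin under its centre on the table. Three lanes 112 mm wide, centred at y = -117, 0, 117 mm. The black floor slopes 0.6 rad (34 degrees), low towards the robot (-x); mid floor is 75 mm up. Lip 22, rear wall 32, lane walls 24 mm high, square to the floor.
- lamp (a point): middle of the underside of the bin's fixed strip lamp, a bar along the rack's y, 378 mm long, 20 mm deep (x), 21 mm thick, on posts at its ends, 140 mm straight above the cap handles. It bars a hand coming straight down: come leaning from the robot's side, square to the bin floor, and draw the cap out under its front edge.
- tank: fixed flat white tank 260 (x) x 200 (y) x 100 mm tall, origin under its centre on the table; its one round open mouth is a collar 76 mm outside, 60 mm inside, standing 12 mm above the tank top. The middle of the mouth lies at x = +50, y = 0, z = 112 mm in this frame. A brass stub pipe sticks out of its -x end.
- mouth (a point): centre of the tank's mouth, in the plane of the collar's rim, 112 mm above the table; z up. A cap properly on it has its origin here.
- seal: loose black rubber ring, 48 mm across, 8 mm thick, lying on the rear (-x) part of the tank's top; bystander
- spanner: steel spanner 170 mm long, lying on the table in front of the rack; bystander
- driver: screwdriver 190 mm long, lying on the table; bystander
- grease: white jar 64 mm across, 75 mm tall, standing; bystander
- cup: steel bowl 80 mm across, 60 mm tall; bystander
- clamp: steel ring 90 mm across, 16 mm tall, lying on the table; bystander
- filter: cardboard carton 120 x 80 x 50 mm; bystander
Not all that is in view belongs to the job. Leave any blue, green or purple look-alike of the cap_round alone.

How it is judged:
By the outcome, as a careful person would: the job done as asked, in the order asked, and still so for the second after the job is handed in, with the robot touching nothing.
It also fails if it takes over 45 s, if anything falls off the work surface, if the arm or the gripper's body presses on something with over 40 N, if the wrist force passes 120 N, or if a joint passes its speed limit or range.

## Working session

There is one attempt and no reset: what is moved stays moved. The work goes in short steps, Python scripts to look and compute and a tool call to move; the robot and the scene stay as the last step left them, time stands still between calls to the robot, and variables do not carry over. Pictures are saved under pics/ and viewed, at most 10 in all, crops included, and the job is handed in when it is done.

Besides the shell and the picture viewer there is one more tool, called after "Emit:" in YAML: its name, and indented under it one key for each argument. play_rows: Moves the arm, as the interface text tells. Its arguments: {"type":"object","properties":{"series":{"type":"array","items":{"type":"object","properties":{"grip":{"type":"number"},"x":{"type":"number"},"y":{"type":"number"},"z":{"type":"number"},"rx":{"type":"number"},"ry":{"type":"number"},"rz":{"type":"number"}}}},"newtons":{"type":"number"}},"required":["series"]}

```bash
ls; mkdir -p pics
python3 - <<'E'
from cell import status, capture, r
import cv2,numpy as np
s=status.sense(); print({k:np.round(v,3).tolist() for k,v in s.items()})
for n in("side","top"):
    c=capture(n); cv2.imwrite(f"pics/{n}0.png",c["color"][:,:,::-1]); print(n,c["fovy"],c["cx"],c["cy"],np.round(c["world_to_cam"],4).tolist(),[k for k in c])
E
```

```text
pics
{'time': 0.0, 'joints': [-1.404, 0.381, 1.298, -0.0, 1.464, -0.215], 'qd': [0.001, -0.001, -0.002, -0.001, 0.002, 0.0], 'joint_efforts': [-0.001, -44.847, -23.128, -0.0, 0.005, -0.0], 'eef_pos': [0.205, -0.51, 0.194], 'eef_rot': [-0.001, 0.982, 0.19, 0.0], 'wrist_force': [-1.002, -0.509, 0.784], 'torque': [0.011, -0.012, -0.024], 'finger_force': 0.0, 'gripper_width': 0.085}
side 47.65585455433157 327.66329644431534 201.18353616231073 [[0.9129, -0.408, -0.0101, -0.4614], [-0.2236, -0.4792, -0.8487, 0.2225], [0.3414, 0.7771, -0.5287, 1.3868], [0.0, 0.0, 0.0, 1.0]] ['color', 'fovy', 'cx', 'cy', 'world_to_cam']
top 54.97550680952577 323.9208073695033 204.11880803274934 [[0.0639, -0.9979, 0.0067, -0.0416], [-0.9778, -0.064, -0.1994, 0.539], [0.1994, 0.0062, -0.9799, 1.1929], [0.0, 0.0, 0.0, 1.0]] ['color', 'fovy', 'cx', 'cy', 'world_to_cam']
```

View pics/side0.png

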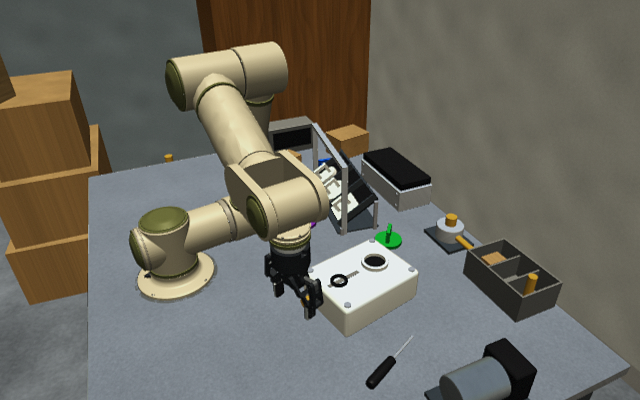

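View pics/top0.png

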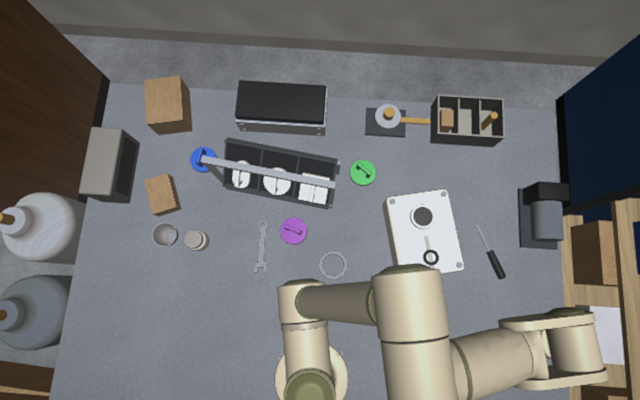

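The top view shows white caps in the bin at (241,175), (277,182) and (313,188). The look-alikes are blue (204,160), green (363,172) and purple (294,231). The tank mouth is at (423,216) in top and (374,262) in side. The middle cap looks round, so I'll check it in a crop.

Run:
```python
import cv2,numpy as np
a=cv2.imread("pics/top0.png")[130:220,190:350]; b=cv2.imread("pics/side0.png")[110:280,300:430]
a=cv2.resize(a,(800,450),interpolation=cv2.INTER_CUBIC); cv2.imwrite("pics/ctop.png",a)
cv2.imwrite("pics/cside.png",cv2.resize(b,None,fx=3.5,fy=3.5,interpolation=cv2.INTER_CUBIC))
```

```text
(no output)
```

View pics/ctop.png

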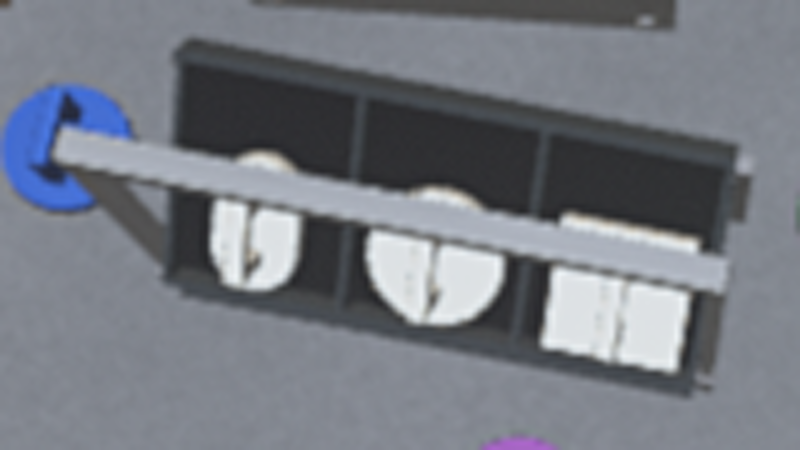

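View pics/cside.png

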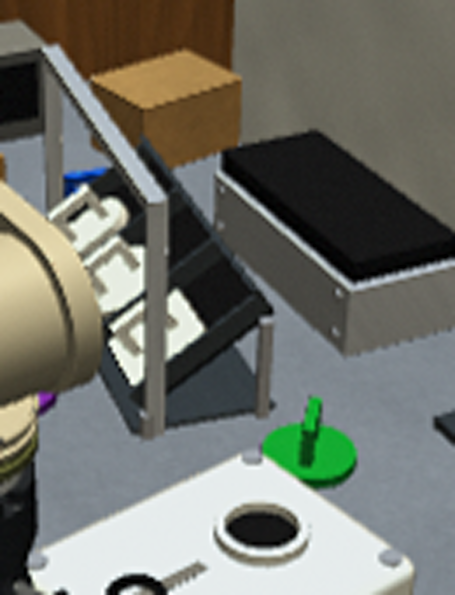

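Middle cap (top 277,182) is round, the left one is oblong and the right one is square. Next I'll get approximate positions from both views.

```bash
cat > h.py <<'E'
import numpy as np,json,cv2
from cell import status,capture,r
from scipy.spatial.transform import Rotation as R
from scipy.optimize import least_squares
def cam(n):
    c=capture(n); c["f"]=200/np.tan(np.radians(c["fovy"])/2); return c
def proj(c,P):
    P=np.atleast_2d(P)@c["world_to_cam"][:3,:3].T+c["world_to_cam"][:3,3]
    return P[:,:2]/P[:,2:]*c["f"]+[c["cx"],c["cy"]]
def onz(c,p,z):
    M=c["world_to_cam"]; d=M[:3,:3].T@[(p[0]-c["cx"])/c["f"],(p[1]-c["cy"])/c["f"],1]; o=-M[:3,:3].T@M[:3,3]
    return o+d*(z-o[2])/d[2]
def tri(obs):
    return least_squares(lambda X:np.concatenate([proj(c,X)[0]-p for c,p in obs]),[.5,0,.1])
def rackpts(x,y,yaw,P):
    return np.atleast_2d(P)@R.from_euler('z',yaw).as_matrix().T+[x,y,0]
E
python3 - <<'E'
from h import *
t=cam("top"); s=cam("side")
for n,a,b in [("mouth",(423,216),(374.5,262)),("lamp R end front",(190+727/5,130+290/5),(300+148/3.5,110+205/3.5)),("lamp R end rear",(190+730/5,130+258/5),(300+166/3.5,110+196/3.5)),("lamp L front",(190+53/5,130+158/5),(300+43/3.5,110+50/3.5)),
 ("rack rear R",(190+737/5,130+150/5),(300+270/3.5,110+306/3.5))]:
    f=tri([(t,a),(s,b)]); print(n,f.x.round(4),f.fun.round(1))
for n,p,z in [("rearL",(227,138.4),.15),("rearR",(337.4,160),.15),("frontL",(223.4,186),.05),("frontR",(328,208),.05),("cap",(190+433/5,130+255/5),.07),
 ("purple",(294,231),.01),("clamp",(333,264),.01),("spanner",(262,245),0),("green",(363,172),.01)]:
    print(n,onz(t,p,z).round(3))
# mouth ellipse segmentation: dark interior
for n,c,box in(("top",t,(405,200,440,232)),("side",s,(355,245,395,280))):
    g=c["color"].mean(2)[box[1]:box[3],box[0]:box[2]]; m=(g<80).astype(np.uint8)
    k,l,st,ce=cv2.connectedComponentsWithStats(m); i=1+st[1:,4].argmax(); print(n,st[i],ce[i]+box[:2])
E
```

```text
mouth [ 0.5106 -0.3145  0.1063] [-0.2  0.6  0.6 -0.2]
lamp R end front [ 0.5442 -0.0359  0.259 ] [-0.2  0.5  0.6 -0.2]
lamp R end rear [ 0.5612 -0.0365  0.2644] [-0.2  0.4  0.5 -0.1]
lamp L front [0.5966 0.3398 0.257 ] [-0.   0.1  0.1 -0. ]
rack rear R [ 0.6704 -0.0403  0.123 ] [ 0.  -0.  -0.1  0. ]
rearL [0.709 0.305 0.15 ]
rearR [ 0.661 -0.04   0.15 ]
frontL [0.58  0.326 0.05 ]
frontR [ 0.529 -0.021  0.05 ]
cap [0.604 0.151 0.07 ]
purple [0.452 0.087 0.01 ]
clamp [ 0.353 -0.049  0.01 ]
spanner [0.4  0.19 0.  ]
green [ 0.67  -0.133  0.01 ]
top [16  8  2  1  2] [421.5 208. ]
side [ 10  11  20  10 159] [374.59119497 260.64779874]
```

Emit:
play_rows:
  series:
    - {"x":2,"y":3,"z":2,"rz":-4,"grip":0.6}
    - {"x":4,"y":6,"z":4,"rz":-8,"grip":0.6}
    - {"x":6,"y":9,"z":6,"rz":-12,"grip":0.6}
    - {"x":8,"y":12,"z":8,"rz":-16,"grip":0.6}
    - {"x":10,"y":15,"z":10,"rz":-20,"grip":0.6}

```text
$.series[0]: bad value
```

Emit:
play_rows:
  series:
    - {"x":0.5,"y":4,"z":1,"rz":-2,"grip":0.6}
    - {"x":1,"y":8,"z":2,"rz":-4,"grip":0.6}
    - {"x":1.5,"y":12,"z":3,"rz":-6,"grip":0.6}
    - {"x":2,"y":16,"z":4,"rz":-8,"grip":0.6}
    - {"x":2.5,"y":20,"z":5,"rz":-10,"grip":0.6}

```text
$.series[0]: bad value
```

Emit:
play_rows:
  series:
    - {"x":0,"y":4,"z":0,"grip":0.6}
    - {"x":0,"y":8,"z":0,"grip":0.6}
    - {"x":0,"y":12,"z":0,"grip":0.6}
    - {"x":0,"y":16,"z":0,"grip":0.6}
    - {"x":0,"y":20,"z":0,"grip":0.6}

```text
$.series[0]: bad value
```

Emit:
play_rows:
  series:
    - {"x":0,"y":3,"z":0,"grip":0.6}
    - {"x":0,"y":6,"z":0,"grip":0.6}
    - {"x":0,"y":9,"z":0,"grip":0.6}
    - {"x":0,"y":12,"z":0,"grip":0.6}
    - {"x":0,"y":12,"z":0,"grip":0.6}

```text
$.series[0]: bad value
```

Run:
```python
from h import *
print(status.sense()["joints"])
t=cam("top"); s=cam("side")
cv2.imwrite("pics/top1.png",t["color"][:,:,::-1]);cv2.imwrite("pics/side1.png",s["color"][:,:,::-1])
a=cv2.resize(t["color"][125:225,190:350,::-1],(800,500),interpolation=cv2.INTER_CUBIC)
b=cv2.resize(s["color"][115:285,290:460,::-1],(600,600),interpolation=cv2.INTER_CUBIC)
cv2.imwrite("pics/ct1.png",a);cv2.imwrite("pics/cs1.png",b)
```

```text
[-1.40426600e+00  3.80973641e-01  1.29790922e+00 -5.33559433e-05
  1.46360403e+00 -2.15288303e-01]
```

View pics/cs1.png

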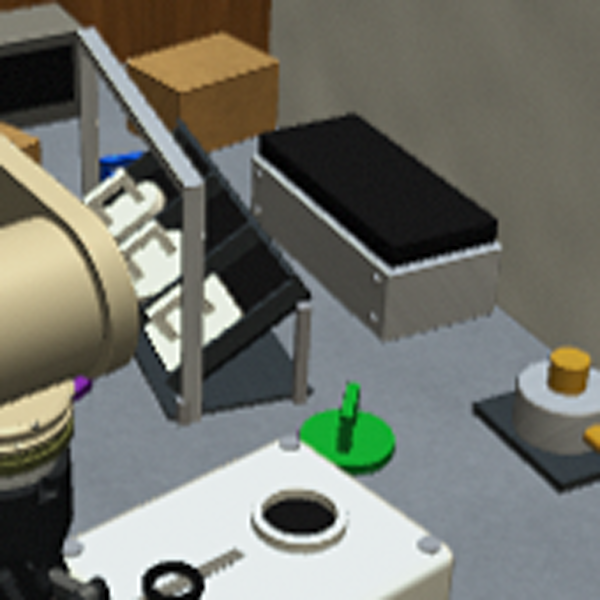

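View pics/ct1.png

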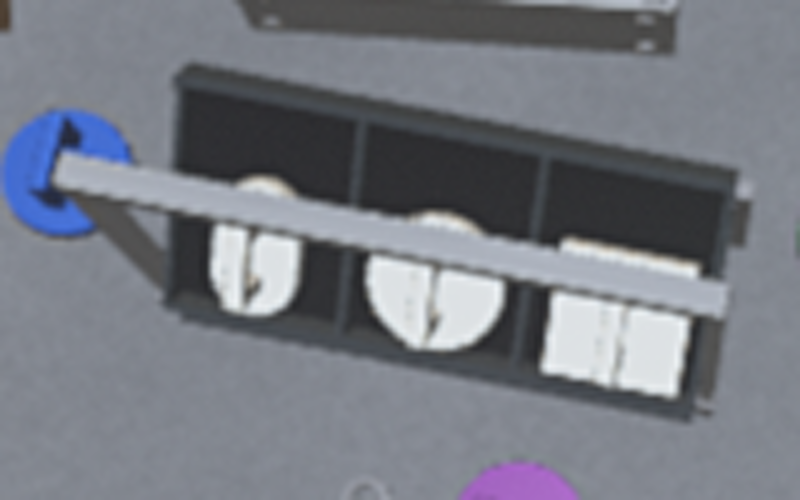

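The moves were refused, so the view is unchanged. The round cap's handle shows at about side (333,185). All seven fields are probably required in each row.

Emit:
play_rows:
  series:
    - {"grip":0.6,"x":2,"y":3,"z":2,"rx":0,"ry":0,"rz":-4}
    - {"grip":0.6,"x":4,"y":6,"z":4,"rx":0,"ry":0,"rz":-8}
    - {"grip":0.6,"x":6,"y":9,"z":6,"rx":0,"ry":0,"rz":-12}
    - {"grip":0.6,"x":8,"y":12,"z":8,"rx":0,"ry":0,"rz":-16}
    - {"grip":0.6,"x":10,"y":15,"z":10,"rx":0,"ry":0,"rz":-20}

```text
time: 0.72
eef_pos: [0.3054, -0.3587, 0.296]
eef_rot: [-0.0, 1.0, 0.014, 0.0]
wrist_force: [1.0, 0.1, 0.7]
gripper_width: 0.0514
finger_force: 0.0
```

Emit:
play_rows:
  series:
    - {"grip":0.6,"x":0.5,"y":4,"z":1,"rx":0,"ry":0,"rz":-2}
    - {"grip":0.6,"x":1,"y":8,"z":2,"rx":0,"ry":0,"rz":-4}
    - {"grip":0.6,"x":1.5,"y":12,"z":3,"rx":0,"ry":0,"rz":-6}
    - {"grip":0.6,"x":2,"y":16,"z":4,"rx":0,"ry":0,"rz":-8}
    - {"grip":0.6,"x":2.5,"y":20,"z":5,"rx":0,"ry":0,"rz":-9.6}

```text
time: 1.13
eef_pos: [0.3295, -0.1584, 0.3455]
eef_rot: [0.0, 0.998, -0.069, 0.0]
wrist_force: [1.9, -0.2, 1.3]
gripper_width: 0.051
finger_force: 0.0
```

Emit:
play_rows:
  series:
    - {"grip":0.6,"x":0,"y":4,"z":0,"rx":0,"ry":0,"rz":0}
    - {"grip":0.6,"x":0,"y":8,"z":0,"rx":0,"ry":0,"rz":0}
    - {"grip":0.6,"x":0,"y":12,"z":0,"rx":0,"ry":0,"rz":0}
    - {"grip":0.6,"x":0,"y":16,"z":0,"rx":0,"ry":0,"rz":0}
    - {"grip":0.6,"x":0,"y":20,"z":0,"rx":0,"ry":0,"rz":0}

```text
time: 1.55
eef_pos: [0.3292, 0.0414, 0.3453]
eef_rot: [0.0, 0.998, -0.068, 0.0]
wrist_force: [0.6, -0.6, -0.1]
gripper_width: 0.0509
finger_force: 0.0
```

Emit:
play_rows:
  series:
    - {"grip":0.6,"x":-0.5,"y":4,"z":0,"rx":0,"ry":0,"rz":0}
    - {"grip":0.6,"x":-1,"y":8,"z":0,"rx":0,"ry":0,"rz":0}
    - {"grip":0.6,"x":-1.5,"y":12,"z":0,"rx":0,"ry":0,"rz":0}
    - {"grip":0.6,"x":-2,"y":15,"z":0,"rx":0,"ry":0,"rz":0}
    - {"grip":0.6,"x":-2,"y":15,"z":0,"rx":0,"ry":0,"rz":0}

```text
time: 1.97
eef_pos: [0.3083, 0.1936, 0.345]
eef_rot: [-0.001, 0.998, -0.064, -0.0]
wrist_force: [-0.4, 1.0, -0.1]
gripper_width: 0.0513
finger_force: 0.0
```

Run:
```python
from h import *
print(status.sense()["joints"].round(2))
t=cam("top"); s=cam("side")
cv2.imwrite("pics/top2.png",t["color"][:,:,::-1]);cv2.imwrite("pics/side2.png",s["color"][:,:,::-1])
a=cv2.resize(t["color"][135:225,210:350,::-1],(466,300),interpolation=cv2.INTER_CUBIC)
b=cv2.resize(s["color"][130:240,300:410,::-1],(600,600),interpolation=cv2.INTER_CUBIC)
c=np.zeros((600,800,3),np.uint8); c=b; cv2.imwrite("pics/cs2.png",c); cv2.imwrite("pics/ct2.png",a)
```

```text
[ 0.23 -0.04  1.4   0.    1.78  1.93]
```

View pics/cs2.png

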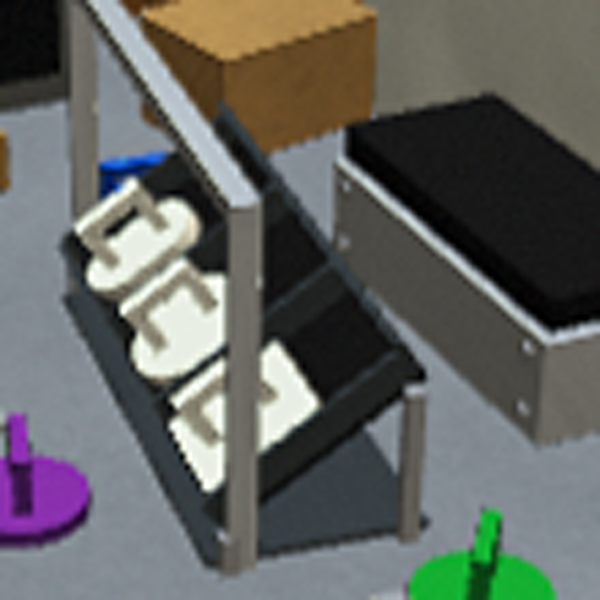

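The side view is now clear. The round cap in the middle lane is at crop (175,320), i.e. px (332,189), and its bar runs from (323,187) to (333,178). I'll fit the cap pose by its silhouette in both views.

```bash
cat > fit.py <<'E'
from h import *
from scipy.optimize import minimize
S=6
def boxp(cx,cz,hx,hy,hz): return np.array([[cx+a*hx,b*hy,cz+c*hz] for a in(-1,1) for b in(-1,1) for c in(-1,1)])
a=np.linspace(0,2*np.pi,48,endpoint=False)
disc=np.vstack([np.c_[.045*np.cos(a),.045*np.sin(a),0*a+z] for z in(0,.014)])
PARTS=[disc,boxp(0,.05,.028,.006,.007),boxp(.022,.03,.006,.006,.016),boxp(-.022,.03,.006,.006,.016)]
def sil(c,o,Rm,box):
    x0,y0,x1,y1=box; m=np.zeros(((y1-y0)*S,(x1-x0)*S),np.uint8)
    for P in PARTS:
        h=cv2.convexHull(((proj(c,P@Rm.T+o)-[x0-.5,y0-.5])*S).astype(np.float32)); cv2.fillConvexPoly(m,np.round(h).astype(np.int32),1)
    return m
def up(c,box,thr):
    x0,y0,x1,y1=box; g=cv2.cvtColor(c["color"],cv2.COLOR_RGB2GRAY)[y0:y1,x0:x1]
    return (cv2.resize(g,None,fx=S,fy=S,interpolation=cv2.INTER_CUBIC)>thr).astype(np.uint8)
E
python3 - <<'E'
from fit import *
t=cam("top"); s=cam("side")
bt=(255,160,300,202); bs=(315,170,348,208)
mt=up(t,bt,130); ms=up(s,bs,110)
# valid areas (full px)
def val(box,polys):
    v=np.zeros(((box[3]-box[1])*S,(box[2]-box[0])*S),np.uint8)
    for p in polys: cv2.fillPoly(v,[np.round((np.array(p)-[box[0],box[1]])*S).astype(np.int32)],1)
    return v
T=lambda p:(190+p[0]/5,125+p[1]/5); Q=lambda p:(300+p[0]/5.4545,130+p[1]/5.4545)
vt=val(bt,[[T(p) for p in [(355,238),(525,268),(512,355),(340,340)]],[T(p) for p in [(365,150),(530,175),(530,218),(365,193)]]])
vs=val(bs,[[Q(p) for p in [(112,312),(172,256),(224,262),(224,345),(160,392),(120,382)]]])
def cost(p,full=False):
    o=p[:3]; Rm=R.from_euler('zy',[p[3],-.6]).as_matrix()
    a=sil(t,o,Rm,bt); b=sil(s,o,Rm,bs)
    ct=((a!=mt)&(vt>0)).sum(); cs=((b!=ms)&(vs>0)).sum()
    return (ct,cs,(mt&vt).sum(),(ms&vs).sum()) if full else ct+cs
best=None
for dx in(-.008,0,.008):
  for dz in(-.006,0,.006):
    p0=np.array([.608+dx,.146,.059+dz,-.139])
    f=minimize(cost,p0,method="Nelder-Mead",options=dict(initial_simplex=np.vstack([p0]+[p0+d for d in np.diag([.006,.006,.006,.06])]),xatol=1e-4,fatol=5))
    if best is None or f.fun<best.fun: best=f
    print(f.x.round(4),f.fun)
p=best.x; Rm=R.from_euler('zy',[p[3],-.6]).as_matrix(); print(cost(p,1),"grip",(p[:3]+.05*Rm[:,2]).round(4))
np.save("cap.npy",p)
vis=[]
for c,b,v in((t,bt,vt),(s,bs,vs)):
    im=cv2.resize(c["color"][b[1]:b[3],b[0]:b[2],::-1],None,fx=S,fy=S,interpolation=cv2.INTER_CUBIC); im=np.ascontiguousarray(im)
    for m,col in((sil(c,p[:3],Rm,b),(0,0,255)),(v,(0,255,0))):
        cv2.drawContours(im,cv2.findContours(m,0,1)[0],-1,col,1)
    vis.append(cv2.copyMakeBorder(im,0,260-im.shape[0],0,0,0))
cv2.imwrite("pics/fit.png",np.hstack(vis))
E
```

```text
[ 0.608   0.1505  0.0641 -0.1736] 2659.0
[ 0.6083  0.1504  0.0646 -0.1673] 2653.0
[ 0.608   0.1503  0.0656 -0.0759] 2645.0
[ 0.6083  0.1504  0.0651 -0.2925] 2707.0
[ 0.6084  0.1509  0.063  -0.159 ] 2683.0
[ 0.6081  0.1506  0.0648 -0.1266] 2633.0
[ 0.6078  0.151   0.063  -0.1464] 2643.0
[ 0.6073  0.1512  0.0631 -0.1297] 2708.0
[ 0.608   0.1506  0.0639 -0.0737] 2646.0
(np.int64(1709), np.int64(924), np.uint64(16098), np.uint64(11238)) grip [0.5798 0.1506 0.1061]
```

View pics/fit.png

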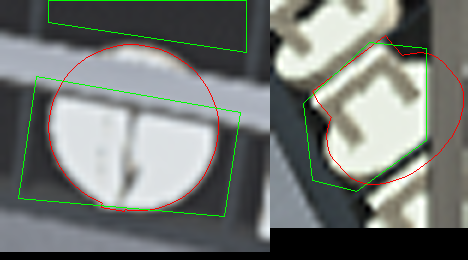

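Run:
```python
from fit import *
t=cam("top"); s=cam("side")
bt=(255,160,300,202); bs=(315,170,348,208)
mt=up(t,bt,130); ms=up(s,bs,110)
def val(box,polys):
    v=np.zeros(((box[3]-box[1])*S,(box[2]-box[0])*S),np.uint8)
    for p in polys: cv2.fillPoly(v,[np.round((np.array(p)-[box[0],box[1]])*S).astype(np.int32)],1)
    return v
T=lambda p:(190+p[0]/5,125+p[1]/5); Q=lambda p:(300+p[0]/5.4545,130+p[1]/5.4545)
vt=val(bt,[[T(p) for p in [(355,238),(525,268),(512,355),(340,340)]],[T(p) for p in [(365,150),(530,175),(530,218),(365,193)]]])
vs=val(bs,[[Q(p) for p in [(112,312),(172,256),(224,262),(224,345),(160,392),(120,382)]]])
def cost(q,yaw):
    Rm=R.from_euler('ZY',[yaw,-.6]).as_matrix()
    return ((sil(t,q,Rm,bt)!=mt)&(vt>0)).sum()+((sil(s,q,Rm,bs)!=ms)&(vs>0)).sum()
for yaw in(-.22,-.18,-.139,-.1,-.06):
  best=None
  for dz in(-.004,0,.004):
    p0=np.array([.608,.150,.063+dz])
    f=minimize(cost,p0,(yaw,),method="Nelder-Mead",options=dict(initial_simplex=np.vstack([p0]+[p0+d for d in np.diag([.005]*3)]),xatol=1e-4,fatol=5))
    if best is None or f.fun<best.fun: best=f
  Rm=R.from_euler('ZY',[yaw,-.6]).as_matrix(); print(yaw,best.x.round(4),best.fun,"grip",(best.x+.05*Rm[:,2]).round(4))
# mouth: dark hole + white collar; deduce from hole rim circle, both views
e=status.sense(); print(e["time"],e["eef_pos"].round(4),e["eef_rot"].round(4))
a=np.linspace(0,2*np.pi,64,endpoint=False); circ=np.c_[np.cos(a),np.sin(a),0*a]
def mc(q):
    tot=0
    for c,b in((t,(412,204,436,230)),(s,(358,250,392,274))):
        m=up(c,b,110)==0
        # hole pixels: inner rim silhouette
        M=np.zeros(m.shape,np.uint8); h=((proj(c,.030*circ+q)-[b[0]-.5,b[1]-.5])*S); cv2.fillPoly(M,[np.round(h).astype(np.int32)],1)
        tot+=((M>0)!=m).sum()
    return tot
p0=np.array([.511,-.3145,.11])
f=minimize(mc,p0,method="Nelder-Mead",options=dict(initial_simplex=np.vstack([p0]+[p0+d for d in np.diag([.006]*3)]),xatol=1e-4,fatol=5)); print("mouth",f.x.round(4),f.fun)
```

```text
-0.22 [0.6079 0.1505 0.062 ] 2335.0 grip [0.5803 0.1566 0.1033]
-0.18 [0.6081 0.1504 0.0619] 2336.0 grip [0.5803 0.1555 0.1031]
-0.139 [0.6084 0.1502 0.0632] 2376.0 grip [0.5804 0.1541 0.1044]
-0.1 [0.6083 0.1505 0.0622] 2405.0 grip [0.5802 0.1533 0.1034]
-0.06 [0.6083 0.1502 0.0641] 2499.0 grip [0.5801 0.1519 0.1054]
2.2667 [0.3103 0.1887 0.345 ] [ 0.000e+00  9.977e-01 -6.850e-02  1.000e-04]
mouth [ 0.5115 -0.3111  0.1086] 4050.0
```

Emit:
play_rows:
  series:
    - {"grip":0.6,"x":2.4,"y":-0.3,"z":0,"rx":-1,"ry":-6.8,"rz":0}
    - {"grip":0.6,"x":4.8,"y":-0.6,"z":-1,"rx":-1.9,"ry":-13.6,"rz":0}
    - {"grip":0.6,"x":7.2,"y":-0.9,"z":-2,"rx":-2.9,"ry":-20.4,"rz":0}
    - {"grip":0.6,"x":9.6,"y":-1.2,"z":-3,"rx":-3.8,"ry":-27.2,"rz":0}
    - {"grip":0.6,"x":12,"y":-1.5,"z":-5,"rx":-4.77,"ry":-34.05,"rz":0}

```text
time: 2.68
eef_pos: [0.4287, 0.1737, 0.2994]
eef_rot: [0.021, 0.954, -0.066, 0.292]
wrist_force: [2.1, -0.3, 0.3]
gripper_width: 0.051
finger_force: 0.0
```

Emit:
play_rows:
  series:
    - {"grip":0.6,"x":2,"y":-0.3,"z":-2.5,"rx":0,"ry":0,"rz":0}
    - {"grip":0.6,"x":4,"y":-0.6,"z":-5,"rx":0,"ry":0,"rz":0}
    - {"grip":0.6,"x":6,"y":-0.9,"z":-7.5,"rx":0,"ry":0,"rz":0}
    - {"grip":0.6,"x":8,"y":-1.1,"z":-9.8,"rx":0,"ry":0,"rz":0}
    - {"grip":0.6,"x":9.4,"y":-1.2,"z":-10.9,"rx":0,"ry":0,"rz":0}

```text
time: 3.1
eef_pos: [0.5217, 0.1604, 0.1855]
eef_rot: [0.022, 0.956, -0.067, 0.285]
wrist_force: [-0.2, 0.4, -0.8]
gripper_width: 0.0513
finger_force: 0.0
```

```bash
cat > d.py <<'E'
from h import *
G=np.array([.580,.1545,.1035])
def delta(P,Rt):
    e=status.sense(); q=e["eef_rot"]; Rc=R.from_quat([*q[1:],q[0]])
    print("t",round(e["time"],2),"pos",e["eef_pos"].round(4),"d cm",((P-e["eef_pos"])*100).round(2),"rv",np.degrees((Rt*Rc.inv()).as_rotvec()).round(2),"w",e["gripper_width"].round(4),e["wrist_force"].round(1),e["joints"].round(2))
def lean(yaw=-.139,th=-.6): return R.from_euler('ZY',[yaw,th])*R.from_quat([1,0,0,0])
E
python3 - <<'E'
from d import *
Rt=lean(); zt=Rt.as_matrix()[:,2]; print(zt.round(3)); delta(G+.019*zt,Rt)
E
```

```text
[ 0.559 -0.078 -0.825]Traceback (most recent call last):
  File "<stdin>", line 2, in <module>
  File "d.py", line 5, in delta
    print("t",round(e["time"],2),"pos",e["eef_pos"].round(4),"d cm",((P-e["eef_pos"])*100).round(2),"rv",np.degrees((Rt*Rc.inv()).as_rotvec()).round(2),"w",e["gripper_width"].round(4),e["wrist_force"].round(1),e["joints"].round(2))
                                                                                                                                                            ^^^^^^^^^^^^^^^^^^^^^^^^
AttributeError: 'float' object has no attribute 'round'
```

Emit:
play_rows:
  series:
    - {"grip":0.6,"x":1.5,"y":-0.2,"z":-2.2,"rx":0,"ry":0,"rz":0}
    - {"grip":0.6,"x":3,"y":-0.4,"z":-4.4,"rx":0,"ry":0,"rz":0}
    - {"grip":0.6,"x":4.3,"y":-0.6,"z":-6.4,"rx":0,"ry":0,"rz":0}
    - {"grip":0.6,"x":5.2,"y":-0.7,"z":-7.7,"rx":0,"ry":0,"rz":0}
    - {"grip":0.6,"x":5.2,"y":-0.7,"z":-7.7,"rx":0,"ry":0,"rz":0}

```text
time: 3.52
eef_pos: [0.5735, 0.1534, 0.1087]
eef_rot: [0.022, 0.956, -0.067, 0.285]
wrist_force: [-0.3, 0.4, 0.6]
gripper_width: 0.0516
finger_force: 0.0
```

```bash
sed -i 's/e\["gripper_width"\].round(4)/round(float(e["gripper_width"]),4)/' d.py
python3 - <<'E'
from d import *
Rt=lean(); zt=Rt.as_matrix()[:,2]; delta(G+.019*zt,Rt)
t=cam("top"); s=cam("side")
a=cv2.resize(t["color"][140:240,215:355,::-1],(800,571),interpolation=cv2.INTER_CUBIC)
b=cv2.resize(s["color"][90:230,280:420,::-1],(571,571),interpolation=cv2.INTER_CUBIC)
cv2.imwrite("pics/g.png",cv2.resize(np.hstack([a,b]),(800,333),interpolation=cv2.INTER_AREA))
E
```

```text
t 3.52 pos [0.5735 0.1534 0.1087] d cm [ 1.71 -0.04 -2.09] rv [ 0.1 -1.2  0.1] w 0.0516 [-0.3  0.4  0.6] [ 0.14  0.37  1.77 -0.35  0.47  2.12]
```

View pics/g.png

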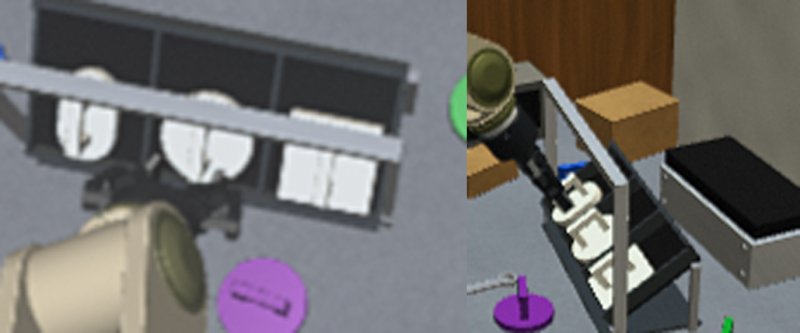

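The fingers straddle the middle handle: the tips at panel (155,160) and (238,180) have the bar at about (203,165) between them. Moving in.

Emit:
play_rows:
  series:
    - {"grip":0.6,"x":0.5,"y":0,"z":-0.6,"rx":0,"ry":-1.2,"rz":0}
    - {"grip":0.6,"x":1,"y":0,"z":-1.2,"rx":0,"ry":-1.2,"rz":0}
    - {"grip":0.6,"x":1.4,"y":-0.1,"z":-1.7,"rx":0,"ry":-1.2,"rz":0}
    - {"grip":0.6,"x":1.6,"y":-0.1,"z":-2,"rx":0,"ry":-1.2,"rz":0}
    - {"grip":0.6,"x":1.6,"y":-0.1,"z":-2,"rx":0,"ry":-1.2,"rz":0}

```text
time: 4.03
eef_pos: [0.5892, 0.1544, 0.0913]
eef_rot: [0.021, 0.952, -0.066, 0.297]
wrist_force: [-0.2, -0.5, -0.2]
gripper_width: 0.0513
finger_force: 0.0
```

Emit:
play_rows:
  newtons: 40
  series:
    - {"grip":0.3,"x":0,"y":0,"z":0,"rx":0,"ry":0,"rz":0}
    - {"grip":0.1,"x":0,"y":0,"z":0,"rx":0,"ry":0,"rz":0}
    - {"grip":0,"x":0,"y":0,"z":0,"rx":0,"ry":0,"rz":0}
    - {"grip":0,"x":0,"y":0,"z":0,"rx":0,"ry":0,"rz":0}
    - {"grip":0,"x":0,"y":0,"z":0,"rx":0,"ry":0,"rz":0}

```text
time: 4.45
eef_pos: [0.589, 0.1547, 0.0917]
eef_rot: [0.021, 0.952, -0.065, 0.297]
wrist_force: [0.1, 0.1, 0.3]
gripper_width: 0.0004
finger_force: 0.0
```

Emit:
play_rows:
  newtons: 50
  series:
    - {"grip":0,"x":0,"y":0,"z":0,"rx":0,"ry":0,"rz":0}
    - {"grip":0,"x":0,"y":0,"z":0,"rx":0,"ry":0,"rz":0}
    - {"grip":0,"x":0,"y":0,"z":0,"rx":0,"ry":0,"rz":0}
    - {"grip":0,"x":0,"y":0,"z":0,"rx":0,"ry":0,"rz":0}
    - {"grip":0,"x":0,"y":0,"z":0,"rx":0,"ry":0,"rz":0}

```text
time: 4.87
eef_pos: [0.589, 0.1546, 0.0916]
eef_rot: [0.021, 0.952, -0.066, 0.297]
wrist_force: [0.2, 0.1, 0.4]
gripper_width: 0.0005
finger_force: 0.0
```

The fingers shut fully without touching the bar. I'll look closely with the model overlaid.

Run:
```python
from d import *
from fit import PARTS
t=cam("top"); s=cam("side"); e=status.sense(); q=e["eef_rot"]; Rc=R.from_quat([*q[1:],q[0]]).as_matrix(); p=e["eef_pos"]
Rm=R.from_euler('ZY',[-.139,-.6]).as_matrix(); o=np.array([.6083,.1503,.0625]); K=7
rows=[]
for c,(x0,y0) in((t,(250,155)),(s,(303,160))):
    im=cv2.resize(c["color"][y0:y0+43,x0:x0+57,::-1],(399,301),interpolation=cv2.INTER_CUBIC); ov=im.copy()
    for P in PARTS:
        h=cv2.convexHull(((proj(c,P@Rm.T+o)-[x0-.5,y0-.5])*K).astype(np.float32)); cv2.polylines(ov,[np.round(h).astype(np.int32)],True,(0,0,255),1)
    L=np.round((proj(c,[p,p-.019*Rc[:,2],p-.06*Rc[:,2],p+.02*Rc[:,1],p-.02*Rc[:,1]])-[x0-.5,y0-.5])*K).astype(int)
    cv2.line(ov,L[0],L[2],(255,200,0),1); cv2.line(ov,L[3],L[4],(0,255,255),1); cv2.circle(ov,L[1],3,(0,255,0),1)
    rows.append(np.hstack([im,ov]))
cv2.imwrite("pics/miss.png",np.vstack(rows)[:600])
```

```text
(no output)
```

View pics/miss.png

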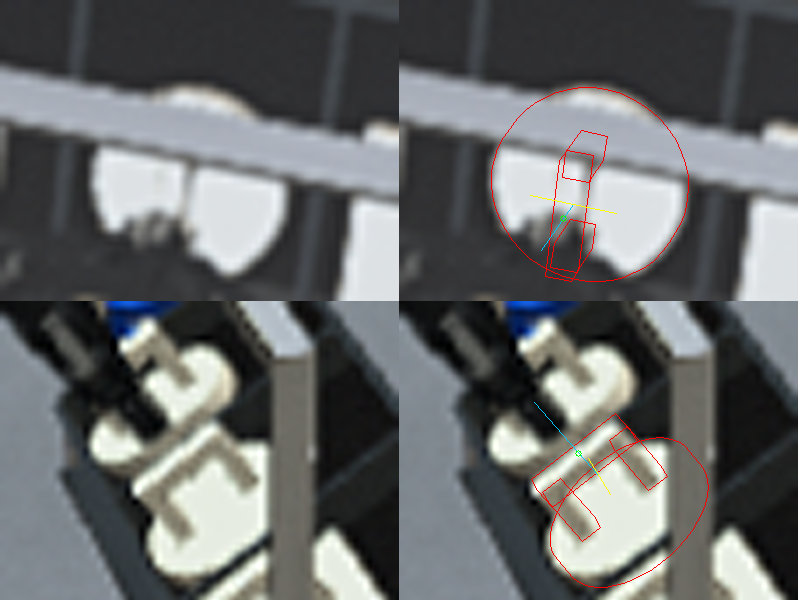

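In the close view the bar matches the model. The shut fingertips end at side-panel (160,435), about 25 mm short of the reported TCP at (191,462), and the top panel agrees (~(160,225) against (174,204)). So I'll open, go about 18 mm deeper along the axis, and close again.

Emit:
play_rows:
  series:
    - {"grip":0.6,"x":0,"y":0,"z":0,"rx":0,"ry":0,"rz":0}
    - {"grip":0.6,"x":0,"y":0,"z":0,"rx":0,"ry":0,"rz":0}
    - {"grip":0.6,"x":0,"y":0,"z":0,"rx":0,"ry":0,"rz":0}
    - {"grip":0.6,"x":0,"y":0,"z":0,"rx":0,"ry":0,"rz":0}
    - {"grip":0.6,"x":0,"y":0,"z":0,"rx":0,"ry":0,"rz":0}

```text
time: 5.38
eef_pos: [0.589, 0.1546, 0.0916]
eef_rot: [0.021, 0.952, -0.066, 0.297]
wrist_force: [-0.9, 1.1, 0.4]
gripper_width: 0.051
finger_force: 0.0
```

Emit:
play_rows:
  series:
    - {"grip":0.6,"x":0.25,"y":0,"z":-0.4,"rx":0,"ry":0,"rz":0}
    - {"grip":0.6,"x":0.5,"y":-0.1,"z":-0.75,"rx":0,"ry":0,"rz":0}
    - {"grip":0.6,"x":0.75,"y":-0.1,"z":-1.1,"rx":0,"ry":0,"rz":0}
    - {"grip":0.6,"x":1,"y":-0.1,"z":-1.5,"rx":0,"ry":0,"rz":0}
    - {"grip":0.6,"x":1,"y":-0.1,"z":-1.5,"rx":0,"ry":0,"rz":0}

```text
time: 5.8
eef_pos: [0.5992, 0.1534, 0.0755]
eef_rot: [0.021, 0.953, -0.066, 0.296]
wrist_force: [-0.4, -0.9, -0.0]
gripper_width: 0.0511
finger_force: 0.0
```

Emit:
play_rows:
  newtons: 30
  series:
    - {"grip":0.3,"x":0,"y":0,"z":0,"rx":0,"ry":0,"rz":0}
    - {"grip":0.1,"x":0,"y":0,"z":0,"rx":0,"ry":0,"rz":0}
    - {"grip":0,"x":0,"y":0,"z":0,"rx":0,"ry":0,"rz":0}
    - {"grip":0,"x":0,"y":0,"z":0,"rx":0,"ry":0,"rz":0}
    - {"grip":0,"x":0,"y":0,"z":0,"rx":0,"ry":0,"rz":0}

```text
time: 6.22
eef_pos: [0.599, 0.1536, 0.0768]
eef_rot: [0.021, 0.952, -0.066, 0.297]
wrist_force: [1.1, 0.2, -0.9]
gripper_width: 0.0001
finger_force: 0.0
```

Run:
```python
from d import *
t=cam("top"); s=cam("side"); e=status.sense(); q=e["eef_rot"]; Rc=R.from_quat([*q[1:],q[0]]).as_matrix(); p=e["eef_pos"]
for n,c in(("top",t),("side",s)):
    g=cv2.cvtColor(c["color"],cv2.COLOR_RGB2GRAY).astype(np.float32)
    for off in(-.008,0,.008):
        ds=np.arange(-.080,.0301,.005); P=p+ds[:,None]*Rc[:,2]+off*Rc[:,1]
        u=proj(c,P).astype(np.float32)-.5
        print(n,off,list(zip((ds*1000).round().astype(int).tolist(),cv2.remap(g,u[:,0],u[:,1],cv2.INTER_LINEAR).ravel().astype(int).tolist())))
    x0,y0=(np.round(proj(c,p)[0])-[10,10]).astype(int); print(x0,y0,proj(c,p)[0].round(1)); print(g[y0:y0+20,x0:x0+20].astype(int))
```

```text
top -0.008 [(-80, 48), (-75, 45), (-70, 44), (-65, 46), (-60, 47), (-55, 58), (-50, 66), (-45, 82), (-40, 98), (-35, 120), (-30, 141), (-25, 171), (-20, 189), (-15, 199), (-10, 210), (-5, 215), (0, 220), (5, 217), (10, 219), (15, 224), (20, 224), (25, 211), (30, 185)]
top 0 [(-80, 51), (-75, 50), (-70, 52), (-65, 59), (-60, 68), (-55, 83), (-50, 90), (-45, 92), (-40, 93), (-35, 99), (-30, 99), (-25, 102), (-20, 136), (-15, 167), (-10, 197), (-5, 219), (0, 224), (5, 209), (10, 189), (15, 169), (20, 162), (25, 142), (30, 110)]
top 0.008 [(-80, 53), (-75, 53), (-70, 52), (-65, 52), (-60, 54), (-55, 62), (-50, 74), (-45, 82), (-40, 82), (-35, 83), (-30, 99), (-25, 127), (-20, 159), (-15, 185), (-10, 198), (-5, 200), (0, 206), (5, 216), (10, 225), (15, 225), (20, 221), (25, 212), (30, 185)]
265 172 [275.5 181.8]
[[174 174 176 174 175 174 173 173 174 172 172 171 171 170 171 171 171 172
  174 180]
 [178 175 175 177 176 175 175 174 173 174 173 173 173 173 172 173 172 173
  173 175]
 [151 152 159 171 179 178 176 176 176 176 176 175 175 174 174 174 174 174
  175 175]
 [113 106 117 135 150 150 
[... 3241 characters left out ...]
 241 140
  104 106]
 [ 43 148 134 129 152 206 234 234 234 233 232 233 233 233 232 235 242 134
  104 109]
 [ 24 207 155 129 127 147 227 235 234 233 233 234 233 232 233 235 243 138
  102 108]
 [108 241 211 146 128 123 187 232 234 233 233 232 233 233 234 238 234 123
  104 108]
 [179 239 240 202 145 143 184 231 233 233 232 232 234 235 239 232 150  61
  101 108]
 [184 237 237 239 184 203 234 234 233 232 233 234 236 235 225 149  47  37
  102 108]
 [170 237 236 235 214 234 234 234 233 233 234 237 229 183  99  30  98  73
  106 108]
 [ 92 236 238 234 234 234 233 233 234 236 239 232 148  49  63 132 216 131
  107 106]
 [ 39 207 233 238 236 236 236 238 230 232 221 146  45  59 173 243 248 131
  104 106]]
```

Both views again put the real fingertips about 28 mm behind the reported TCP, now just level with the top of the bar. I'll go 17 mm deeper, watching the force.

Emit:
play_rows:
  series:
    - {"grip":0.6,"x":0,"y":0,"z":0,"rx":0,"ry":0,"rz":0}
    - {"grip":0.6,"x":0,"y":0,"z":0,"rx":0,"ry":0,"rz":0}
    - {"grip":0.6,"x":0,"y":0,"z":0,"rx":0,"ry":0,"rz":0}
    - {"grip":0.6,"x":0,"y":0,"z":0,"rx":0,"ry":0,"rz":0}
    - {"grip":0.6,"x":0,"y":0,"z":0,"rx":0,"ry":0,"rz":0}

```text
time: 6.73
eef_pos: [0.599, 0.1536, 0.0766]
eef_rot: [0.021, 0.952, -0.066, 0.297]
wrist_force: [-0.1, 0.1, 0.1]
gripper_width: 0.0514
finger_force: 0.0
```

Emit:
play_rows:
  series:
    - {"grip":0.6,"x":0.2,"y":0,"z":-0.3,"rx":0,"ry":0,"rz":0}
    - {"grip":0.6,"x":0.4,"y":0,"z":-0.6,"rx":0,"ry":0,"rz":0}
    - {"grip":0.6,"x":0.6,"y":-0.1,"z":-0.9,"rx":0,"ry":0,"rz":0}
    - {"grip":0.6,"x":0.8,"y":-0.1,"z":-1.2,"rx":0,"ry":0,"rz":0}
    - {"grip":0.6,"x":1,"y":-0.1,"z":-1.4,"rx":0,"ry":0,"rz":0}

```text
time: 7.15
eef_pos: [0.6091, 0.1525, 0.0619]
eef_rot: [0.021, 0.953, -0.066, 0.297]
wrist_force: [-0.6, -0.3, 0.3]
gripper_width: 0.0512
finger_force: 0.0
```

Emit:
play_rows:
  newtons: 30
  series:
    - {"grip":0.3,"x":0,"y":0,"z":0,"rx":0,"ry":0,"rz":0}
    - {"grip":0.1,"x":0,"y":0,"z":0,"rx":0,"ry":0,"rz":0}
    - {"grip":0,"x":0,"y":0,"z":0,"rx":0,"ry":0,"rz":0}
    - {"grip":0,"x":0,"y":0,"z":0,"rx":0,"ry":0,"rz":0}
    - {"grip":0,"x":0,"y":0,"z":0,"rx":0,"ry":0,"rz":0}

```text
time: 7.57
eef_pos: [0.609, 0.1527, 0.0627]
eef_rot: [0.021, 0.952, -0.065, 0.297]
wrist_force: [-0.2, -0.7, -0.5]
gripper_width: 0.0115
finger_force: 34.7
```

Gripped: width 11.5 mm at 35 N. Now drawing the cap out along the axis.

Emit:
play_rows:
  newtons: 60
  series:
    - {"grip":0,"x":0,"y":0,"z":0,"rx":0,"ry":0,"rz":0}
    - {"grip":0,"x":-0.6,"y":0.1,"z":0.8,"rx":0,"ry":0,"rz":0}
    - {"grip":0,"x":-1.4,"y":0.2,"z":2,"rx":0,"ry":0,"rz":0}
    - {"grip":0,"x":-2.2,"y":0.3,"z":3.3,"rx":0,"ry":0,"rz":0}
    - {"grip":0,"x":-3.1,"y":0.4,"z":4.6,"rx":0,"ry":0,"rz":0}

```text
time: 7.98
eef_pos: [0.5769, 0.1566, 0.1091]
eef_rot: [0.021, 0.953, -0.066, 0.296]
wrist_force: [0.5, 0.3, -1.6]
gripper_width: 0.0102
finger_force: 60.4
```

Emit:
play_rows:
  series:
    - {"grip":0,"x":-1.1,"y":0.2,"z":1.6,"rx":0,"ry":0,"rz":0}
    - {"grip":0,"x":-2.2,"y":0.3,"z":3.3,"rx":0,"ry":0,"rz":0}
    - {"grip":0,"x":-3.3,"y":0.5,"z":5,"rx":0,"ry":0,"rz":0}
    - {"grip":0,"x":-5,"y":0.6,"z":6.6,"rx":0,"ry":0,"rz":0}
    - {"grip":0,"x":-7,"y":0.6,"z":8,"rx":0,"ry":0,"rz":0}

```text
time: 8.4
eef_pos: [0.5069, 0.1627, 0.1898]
eef_rot: [0.02, 0.952, -0.066, 0.297]
wrist_force: [0.2, -0.0, -1.6]
gripper_width: 0.0104
finger_force: 60.5
```

Emit:
play_rows:
  series:
    - {"grip":0,"x":-3,"y":0,"z":2,"rx":0,"ry":0,"rz":0}
    - {"grip":0,"x":-6,"y":0,"z":4,"rx":0,"ry":0,"rz":0}
    - {"grip":0,"x":-9,"y":0,"z":6,"rx":0,"ry":0,"rz":0}
    - {"grip":0,"x":-11,"y":0,"z":7,"rx":0,"ry":0,"rz":0}
    - {"grip":0,"x":-12,"y":0,"z":7,"rx":0,"ry":0,"rz":0}

```text
time: 8.82
eef_pos: [0.3858, 0.1628, 0.2609]
eef_rot: [0.02, 0.952, -0.065, 0.299]
wrist_force: [-0.1, 0.4, -1.3]
gripper_width: 0.0105
finger_force: 60.6
```

Emit:
play_rows:
  series:
    - {"grip":0,"x":0,"y":-2,"z":1,"rx":1,"ry":6.8,"rz":0}
    - {"grip":0,"x":0,"y":-5,"z":2,"rx":1.9,"ry":13.6,"rz":0}
    - {"grip":0,"x":0.5,"y":-8,"z":3,"rx":2.9,"ry":20.4,"rz":0}
    - {"grip":0,"x":1,"y":-11,"z":4,"rx":3.8,"ry":27.2,"rz":0}
    - {"grip":0,"x":1.5,"y":-14,"z":4,"rx":4.8,"ry":34.2,"rz":0}

```text
time: 9.23
eef_pos: [0.4035, 0.0208, 0.3007]
eef_rot: [-0.001, 0.998, -0.069, 0.0]
wrist_force: [1.2, 0.7, -0.3]
gripper_width: 0.0099
finger_force: 60.4
```

Emit:
play_rows:
  series:
    - {"grip":0,"x":1,"y":-4,"z":0,"rx":0,"ry":0,"rz":0}
    - {"grip":0,"x":2,"y":-8,"z":0,"rx":0,"ry":0,"rz":0}
    - {"grip":0,"x":3,"y":-12,"z":0,"rx":0,"ry":0,"rz":0}
    - {"grip":0,"x":4,"y":-15,"z":0,"rx":0,"ry":0,"rz":0}
    - {"grip":0,"x":4,"y":-15,"z":0,"rx":0,"ry":0,"rz":0}

```text
time: 9.65
eef_pos: [0.4441, -0.1324, 0.2964]
eef_rot: [-0.0, 0.997, -0.071, -0.0]
wrist_force: [-0.1, 0.2, -2.3]
gripper_width: 0.0105
finger_force: 60.5
```

```bash
cat > m.py <<'E'
from d import *
a=np.linspace(0,2*np.pi,64,endpoint=False)
def edgefit(c,pts_fn,p0,step):pass
def collar(c,b,q,thr):
    "hole IoU cost"
    S=6; g=cv2.cvtColor(c["color"],cv2.COLOR_RGB2GRAY)[b[1]:b[3],b[0]:b[2]]
    m=cv2.resize(g,None,fx=S,fy=S,interpolation=cv2.INTER_CUBIC)<thr; return m
E
python3 - <<'E'
from d import *
delta(np.array([.5115,-.313,.3]),lean(-.139,0))
t=cam("top"); s=cam("side")
for n,c,b in(("top",t,(408,200,438,234)),("side",s,(354,246,396,278))):
    g=cv2.cvtColor(c["color"],cv2.COLOR_RGB2GRAY); np.set_printoptions(linewidth=250); print(n,b); print(g[b[1]:b[3],b[0]:b[2]])
E
```

```text
t 9.65 pos [ 0.4441 -0.1324  0.2964] d cm [  6.74 -18.06   0.36] rv [-0.06 -0.04  0.22] w 0.0105 [-0.1  0.2 -2.3] [-0.55  0.17  1.31  0.    1.67  1.17]
top (408, 200, 438, 234)
[[212 211 209 ... 203 226 225]
 [216 214 212 ... 207 226 224]
 [217 217 215 ... 208 225 224]
 ...
 [221 221 221 ... 223 223 223]
 [221 221 221 ... 223 223 223]
 [222 221 221 ... 223 223 223]]
side (354, 246, 396, 278)
[[182 200 229 ...  92  89  68]
 [230 239 238 ...  42  43  44]
 [238 237 237 ...  49  58  58]
 ...
 [207 193 238 ... 236 236 236]
 [237 240 238 ... 236 236 236]
 [238 236 236 ... 236 236 236]]
```

Run:
```python
from d import *
np.set_printoptions(linewidth=250,threshold=100000)
t=cam("top"); s=cam("side")
for n,c,b,st in(("top0",t,(408,202,438,232),1),("side2",s,(356,248,394,277),1)):
    g=cv2.cvtColor(cv2.imread(f"pics/{n}.png"),cv2.COLOR_BGR2GRAY); print(n,b); print(g[b[1]:b[3],b[0]:b[2]])
```

```text
top0 (408, 202, 438, 232)
[[225 225 225 225 225 225 225 225 226 225 226 225 226 226 226 226 226 226 226 225 226 225 225 225 225 226 225 225 225 226]
 [226 226 225 226 225 226 226 226 227 225 226 226 219 211 210 211 220 226 226 225 226 226 225 225 225 225 225 226 225 225]
 [225 225 225 225 225 226 226 226 225 220 221 226 215 201 199 201 218 226 226 226 225 225 225 226 226 226 225 225 225 225]
 [226 226 226 225 225 226 226 214 214 215 221 229 230 230 232 231 230 229 228 227 226 226 226 225 225 225 226 225 226 226]
 [225 225 225 226 227 227 225 205 210 227 230 223 210 202 199 204 209 222 230 229 228 226 226 226 225 226 225 226 226 225]
 [226 226 226 226 225 221 224 228 231 224 202 169 130 105  96 110 129 166 198 220 230 230 228 226 225 226 226 226 226 226]
 [225 225 227 225 221 215 223 227 207 166 117  89  83  80  79  82  82  91 112 161 198 223 230 228 226 225 226 225 225 225]
 [226 227 227 214 207 223 232 199 130  87  80  82  83  85  84  85  84  80  80  90 117 178 224 230 227 226 225 226 225 225]
 [226 228 221 179 200 232 219 150  84  80  85  86  87  87  87  86  86  85  83  81  85 116 
[... 6439 characters left out ...]
31 231 215 230 230 240 240 239 238 237 236 236 236 236 236 236 236 237 237 236]
 [145 159 207 238 237 236 236 235 236 236 236 236 237 237 237 237 238 237 238 238 239 238 238 237 237 237 237 236 236 236 236 236 236 236 236 237 235 236]
 [206 242 240 238 236 236 236 235 236 235 236 236 236 236 236 236 236 236 236 236 236 237 236 236 236 236 236 237 236 236 236 236 236 236 236 235 236 235]
 [236 239 237 236 236 237 236 236 236 236 236 236 236 236 236 236 236 236 236 236 236 236 236 236 236 237 236 236 236 236 235 235 237 236 236 236 236 236]
 [238 237 236 236 236 236 236 235 237 236 237 236 236 236 237 236 236 236 237 236 236 236 236 236 236 236 236 236 236 236 236 236 236 236 236 235 236 236]]
```

Run:
```python
from d import *
from scipy.optimize import minimize
t=cam("top"); s=cam("side")
# mouth
obs=[]
for n,c,b,th in(("top0",t,(408,202,438,232),155),("side2",s,(356,248,394,277),180)):
    g=cv2.cvtColor(cv2.imread(f"pics/{n}.png"),cv2.COLOR_BGR2GRAY)[b[1]:b[3],b[0]:b[2]]
    m=(cv2.resize(g,None,fx=6,fy=6,interpolation=cv2.INTER_CUBIC)<th).astype(np.uint8)
    m=cv2.morphologyEx(m,cv2.MORPH_OPEN,np.ones((19,19)))
    cs=max(cv2.findContours(m,0,1)[0],key=cv2.contourArea); el=cv2.fitEllipse(cs); obs.append((c,np.array(el[0])/6+[b[0],b[1]])); print(n,obs[-1][1].round(2),np.round(np.array(el[1])/6,1))
f=tri(obs); print("mouth",f.x.round(4),f.fun.round(2))
for c,u in obs: print("at z=.112:",onz(c,u,.112).round(4))
np.set_printoptions(linewidth=300,threshold=100000)
p=status.sense()["eef_pos"]; u=proj(s,p)[0]; print(u); x0,y0=(u-[26,24]).astype(int)
g=cv2.cvtColor(s["color"],cv2.COLOR_RGB2GRAY)[y0:y0+40,x0:x0+54]; print(x0,y0)
for r_ in g: print(" ".join("%3d"%v for v in r_))
```

```text
top0 [422.95 216.37] [18.1 19.2]
side2 [374.82 260.28] [13.3 21.6]
mouth [ 0.5102 -0.3137  0.1114] [-0.03  0.07  0.06 -0.02]
at z=.112: [ 0.5103 -0.3136  0.112 ]
at z=.112: [ 0.5096 -0.3143  0.112 ]
[324.59070854 176.66507208]
298 152
140 140 138 138 137 138 141 139 139 139 138 138 141 143 121 112 109 108 105 111 122  90  62  23  15  11  11   7  33  40  36  37  17  10  14 192 198 194 196 160  92  45  30  41  55  62  80  83  83  84  81  79  79  80
146 143 142 138 138 138 138 137 137 137 139 139 139 140 123 111 111 106 104 108 147 130  68  20  15  11  12  10  56  66  57  43  19   8  40 199 197 194 192 199 158  54  27  30  42  58  69  79  82  81  79  78  77  79
153 157 132 133 137 138 139 139 138 139 138 138 140 141 123 109 109 106 105 108 144  68  17  12  20  13  10  17  27  26  23  19  14   4  44 188 199 195 193 194 201  94  32  30  33  46  59  65  76  81  81  80  80  80
137 139  79 114 136 138 138 136 137 137 139 138 140 142 124 108 110 107 104 107 144  75  18  26  23  12  11  13  16  12  15  36  34  40  51 102 190 196 194 193 196 154  75  33  29  27  55  60  68  80  82  84  83  82
 
[... 7074 characters left out ...]
  18  16  48 107 110 110 107 110  98  53  33  35  32
137 138 137 137 138 138 137 139 138 137 136 134 133 136 141 105  57  58  62  61  62  56  40  34  34  33  33  31  26  21  18  20  21  19  20  19  21  19  21  21  19  19  18  49 107 113 109 107 107  93  42  30  33  34
139 137 138 136 140 138 138 139 139 137 137 135 134 137 137 141  87  55  60  61  61  61  56  36  30  33  32  26  21  20  21  21  20  20  19  20  20  21  22  19  19  20  17  41 108 113 109 108 108  89  39  31  32  31
138 136 138 138 135 136 138 140 139 139 138 138 134 135 136 139 104  56  59  61  61  64  60  50  35  31  24  20  20  20  18  19  21  20  21  19  19  19  20  20  21  20  17  43 108 113 108 108 108  88  38  26  25  31
```

```bash
cat > capfit.py <<'E'
from d import *
def held(s,rowmin,thr=185,pad=(26,24,54,40)):
    e=status.sense(); p=e["eef_pos"]; q=e["eef_rot"]; Rc=R.from_quat([*q[1:],q[0]]).as_matrix()
    x0,y0=(proj(s,p)[0]-pad[:2]).astype(int); g=cv2.cvtColor(s["color"],cv2.COLOR_RGB2GRAY)[y0:y0+pad[3],x0:x0+pad[2]]
    K=6; m=(cv2.resize(g,None,fx=K,fy=K,interpolation=cv2.INTER_CUBIC)>thr).astype(np.uint8)
    m[:int(rowmin*K)]=0; k,l,st,ce=cv2.connectedComponentsWithStats(m); i=l[int(27*K),int(24*K)]
    C=max(cv2.findContours((l==i).astype(np.uint8),0,1)[0],key=cv2.contourArea)[:,0]
    C=C[C[:,1]>(rowmin+.5)*K]; C=C/K+[x0,y0]   # continuous px coords (pixel centre = +.5)
    a=np.linspace(0,2*np.pi,720)
    def res(v):
        E=proj(s,p+v[0]*Rc[:,0]+np.c_[.045*np.cos(a),.045*np.sin(a),0*a+v[1]])+PIX
        return np.linalg.norm(C[:,None]-E[None],axis=2).min(1)
    f=least_squares(res,[0,.005],diff_step=1e-3,loss="soft_l1",f_scale=.3); return f,res(f.x),C
PIX=0.0
if __name__=="__main__":
    s=cam("side")
    for rm in(20,22,24):
        f,rs,C=held(s,rm); print(f.x.round(4),rs.mean().round(2),len(C),C[:,0].min(),C[:,0].max(),C[:,1].max())
E
python3 capfit.py
```

```text
[-0.0019  0.0069] 1.79 342 308.0 339.1666666666667 182.66666666666666
[-0.0015  0.0074] 1.0 254 308.0 339.1666666666667 182.66666666666666
[-0.0016  0.0071] 0.15 189 308.6666666666667 338.8333333333333 182.66666666666666
```

Mouth is at (0.510, -0.314, 0.111), which agrees with 112 mm. The held cap's underside is about 7 mm below the reported TCP and its centre is 1.6 mm back along tool x. Moving above the mouth.

Emit:
play_rows:
  series:
    - {"grip":0,"x":1.4,"y":-3.7,"z":0,"rx":0,"ry":0,"rz":0}
    - {"grip":0,"x":2.8,"y":-7.4,"z":0,"rx":0,"ry":0,"rz":0}
    - {"grip":0,"x":4.2,"y":-11.1,"z":0,"rx":0,"ry":0,"rz":0}
    - {"grip":0,"x":5.6,"y":-14.8,"z":-1,"rx":0,"ry":0,"rz":0}
    - {"grip":0,"x":6.8,"y":-18.2,"z":-3,"rx":0,"ry":0,"rz":0}

```text
time: 10.42
eef_pos: [0.5124, -0.3111, 0.2703]
eef_rot: [0.001, 0.998, -0.068, 0.003]
wrist_force: [0.4, -0.4, -1.3]
gripper_width: 0.0104
finger_force: 60.5
```

Emit:
play_rows:
  series:
    - {"grip":0,"x":0,"y":0,"z":-2,"rx":0,"ry":0,"rz":0}
    - {"grip":0,"x":0,"y":0,"z":-5,"rx":0,"ry":0,"rz":0}
    - {"grip":0,"x":0,"y":0,"z":-8,"rx":0,"ry":0,"rz":0}
    - {"grip":0,"x":0,"y":0,"z":-9.5,"rx":0,"ry":0,"rz":0}
    - {"grip":0,"x":0,"y":0,"z":-10.5,"rx":0,"ry":0,"rz":0}

```text
time: 10.83
eef_pos: [0.5106, -0.3081, 0.1615]
eef_rot: [-0.001, 0.998, -0.068, -0.0]
wrist_force: [0.4, 0.6, -1.6]
gripper_width: 0.0102
finger_force: 60.4
```

Emit:
play_rows:
  series:
    - {"grip":0,"x":0,"y":0,"z":0,"rx":0,"ry":0,"rz":0}
    - {"grip":0,"x":0,"y":0,"z":0,"rx":0,"ry":0,"rz":0}
    - {"grip":0,"x":0,"y":0,"z":0,"rx":0,"ry":0,"rz":0}
    - {"grip":0,"x":0,"y":0,"z":0,"rx":0,"ry":0,"rz":0}
    - {"grip":0,"x":0,"y":0,"z":0,"rx":0,"ry":0,"rz":0}

```text
time: 11.25
eef_pos: [0.5113, -0.3096, 0.1647]
eef_rot: [0.0, 0.998, -0.069, 0.002]
wrist_force: [0.1, 0.1, -2.5]
gripper_width: 0.0105
finger_force: 60.4
```

Run:
```python
from capfit import *
delta(np.array([.5118,-.3140,.119]),lean(-.139,0))
s=cam("side"); t=cam("top")
for thr in(200,):
  p=status.sense()["eef_pos"]
  for c,w in((s,(26,20,54,42)),(t,(26,26,52,52))):
    x0,y0=(proj(c,p)[0]-w[:2]).astype(int); print(x0,y0,proj(c,p)[0].round(1))
    g=cv2.cvtColor(c["color"],cv2.COLOR_RGB2GRAY)[y0:y0+w[3],x0:x0+w[2]]
    for r_ in g[::1]: print("".join("%3x"%v for v in r_).replace(" ",""))
```

```text
t 11.25 pos [ 0.5113 -0.3096  0.1647] d cm [ 0.05 -0.44 -4.57] rv [ 0.04  0.19 -0.09] w 0.0105 [ 0.1  0.1 -2.5] [-0.74  0.48  1.21  0.    1.44  0.96]
349 224 [375.3 244.2]
3d3b3d3b3d3d3c3e3e3d3e3f3e3e3e3c3d3d3d3c3d3f251012be12cbcc141715139d5b76726d778688888b8a878988878887
3c3d3c3c3d3d3b3d3d3c3d3f3f3f3d3e3d3e3c3e3e3f25f1f1e1c1ceba1315ca3183684807072558288888789878587878687
3e3b3e3b3c3d3e3f3d3d3d3d3d3e3e3d3d3e3b3639381ed20473816abdb1a8c9394656f6876717542848b8c898687868a888686
3c3d3c3b3c3c3f3d3e3f3d3c3f3d3a3936312b241f2bfa265b3911c151173bf7fbfbb68f5e6c70733e818d8c8989878b8c8b8687
3c3c3b3d3d3d3d3c38383734352f272b302545677a99949a3f563813f2318a4cf2ede8bd927670736c53868c8a87888989898a8986
3d3c3c3a3a37352e2725322f2e494a509d9fb9d7e9f4f7fe6b533410c1816e4ad6bf9883827a71754b4a878b8a8a88898886898989
34332c242c322e3a4b4c666966898c88d6f6f4f2f0f0f1f3605330131116149478386878565777177344c7e86898b8b8b88898c8b88
2f2d474a536464758a8d8c8c8c88878752dfeae2dedfddc34a563614e1a14c4b82848588536a71792d5f798786868d8c8b89888a8b
66648589898b8987858687878986867f52a3b1907c78838a42562812d1211b508084849962616b7133556d7
[... 8379 characters left out ...]
b4b5b4b5b6b7b8babababbbab8b8b8b8b9b8b8b7b7b5b3b3b3b0aa9594a9aea79a9595
9c9ea0a2a4a5a7a9abadaeb0b3b3b3b3b5b5b5b6b6b7b8b9b9bababbb9b9b8b8b8b8b8b8b7b6b7b4b2b0aba9a38c96a8a0938a81
9ea2a5a5a7a8a9aaacaeafb2b2b4b5b4b4b6b7b7b8b7b8bababababab9b9b8b8b8b7b7b8b7b7b6b4b0aba7a5a48d899b9c927d63
9fa3a5a7a9a9abacadafb0b3b3b4b5b6b6b6b7b8b8b9b9bababab9b9b9b8b7b8b8b7b8b7b7b6b3b1ada8a6a4a4957e89947e5e71
a1a7a8a9a9abacaeafb0b3b4b4b5b5b7b7b7b8b7bababababbbab9b8b8b8b8b8b7b7b7b6b5b3b0aca9a7a5a4a49c85837e5f75af
a4a7a8aaaaabadafb0b2b3b5b4b5b5b6b7b8b9b9b9bbbbbcbbbab9b9b9b8b8b7b6b8b7b6b4b1ada9a7a6a5a4a19a86756073aecb
a5aaaaabacacaeb0b1b3b3b5b6b6b7b7b8b8b9b9babbbbbbbbbbb9b8b8b7b7b7b6b6b7b4b1acaba8a7a6a4a49d93785d74aac3c8
```

```bash
sed -i 's/i=l\[int(27\*K)/i=l[int((rowmin+2)*K)/' capfit.py
python3 - <<'E'
from capfit import *
s=cam("side")
for rm in(19,20,21):
    f,rs,C=held(s,rm,pad=(26,20,54,36)); e=status.sense(); p=e["eef_pos"]; q=e["eef_rot"]; Rc=R.from_quat([*q[1:],q[0]]).as_matrix()
    o=p+f.x[0]*Rc[:,0]; o[2]+=f.x[1]-.014; print(f.x.round(4),rs.mean().round(2),"p",p.round(4),"cap origin",o.round(4))
E
```

```text
[-0.0013  0.0076] 0.92 p [ 0.5111 -0.3095  0.164 ] cap origin [ 0.5097 -0.3093  0.1576]
[-0.0015  0.0075] 0.62 p [ 0.5111 -0.3095  0.164 ] cap origin [ 0.5096 -0.3093  0.1576]
[-0.0018  0.0075] 0.15 p [ 0.5111 -0.3095  0.164 ] cap origin [ 0.5093 -0.3093  0.1575]
```

Emit:
play_rows:
  series:
    - {"grip":0,"x":0,"y":-0.4,"z":-0.7,"rx":0,"ry":0,"rz":0}
    - {"grip":0,"x":0,"y":-0.4,"z":-1.5,"rx":0,"ry":0,"rz":0}
    - {"grip":0,"x":0,"y":-0.4,"z":-2.3,"rx":0,"ry":0,"rz":0}
    - {"grip":0,"x":0,"y":-0.4,"z":-3.1,"rx":0,"ry":0,"rz":0}
    - {"grip":0,"x":0,"y":-0.4,"z":-3.5,"rx":0,"ry":0,"rz":0}

```text
time: 11.82
eef_pos: [0.5105, -0.313, 0.1267]
eef_rot: [-0.001, 0.998, -0.069, -0.0]
wrist_force: [-0.1, -0.4, -1.1]
gripper_width: 0.0103
finger_force: 60.5
```

Emit:
play_rows:
  series:
    - {"grip":0,"x":0,"y":0,"z":0,"rx":0,"ry":0,"rz":0}
    - {"grip":0,"x":0,"y":0,"z":-0.1,"rx":0,"ry":0,"rz":0}
    - {"grip":0,"x":0,"y":0,"z":-0.2,"rx":0,"ry":0,"rz":0}
    - {"grip":0,"x":0,"y":0,"z":-0.3,"rx":0,"ry":0,"rz":0}
    - {"grip":0,"x":0,"y":0,"z":-0.4,"rx":0,"ry":0,"rz":0}

```text
time: 12.23
eef_pos: [0.5111, -0.3135, 0.1248]
eef_rot: [-0.0, 0.998, -0.069, 0.001]
wrist_force: [-0.9, -0.1, -2.3]
gripper_width: 0.0109
finger_force: 60.5
```

Run:
```python
from capfit import *
delta(np.array([.5118,-.3140,.119]),lean(-.139,0))
s=cam("side")
for rm in(20,21):
    f,rs,C=held(s,rm,pad=(26,20,54,36)); e=status.sense(); p=e["eef_pos"]; q=e["eef_rot"]; Rc=R.from_quat([*q[1:],q[0]]).as_matrix()
    o=p+f.x[0]*Rc[:,0]; o[2]+=f.x[1]-.014; print(f.x.round(4),rs.mean().round(2),"cap origin",o.round(4))
```

```text
t 12.23 pos [ 0.5111 -0.3135  0.1248] d cm [ 0.07 -0.05 -0.58] rv [-0.01  0.13 -0.08] w 0.0109 [-0.9 -0.1 -2.3] [-0.75  0.52  1.27  0.    1.35  0.96]
[ 0.0348 -0.0263] 3.57 cap origin [ 0.5454 -0.3181  0.0843]
[ 0.0363 -0.0271] 3.47 cap origin [ 0.5469 -0.3183  0.0835]
```

Emit:
play_rows:
  series:
    - {"grip":0,"x":0,"y":0,"z":-0.1,"rx":0,"ry":0,"rz":0}
    - {"grip":0,"x":0,"y":0,"z":-0.2,"rx":0,"ry":0,"rz":0}
    - {"grip":0,"x":0,"y":0,"z":-0.3,"rx":0,"ry":0,"rz":0}
    - {"grip":0,"x":0,"y":0,"z":-0.4,"rx":0,"ry":0,"rz":0}
    - {"grip":0,"x":0,"y":0,"z":-0.4,"rx":0,"ry":0,"rz":0}

```text
time: 12.7
eef_pos: [0.5109, -0.3133, 0.1203]
eef_rot: [-0.001, 0.998, -0.069, 0.001]
wrist_force: [-0.3, 0.3, -0.2]
gripper_width: 0.0102
finger_force: 60.5
```

Emit:
play_rows:
  series:
    - {"grip":0,"x":0,"y":0,"z":0,"rx":0,"ry":0,"rz":0}
    - {"grip":0,"x":0,"y":0,"z":-0.05,"rx":0,"ry":0,"rz":0}
    - {"grip":0,"x":0,"y":0,"z":-0.1,"rx":0,"ry":0,"rz":0}
    - {"grip":0,"x":0,"y":0,"z":-0.15,"rx":0,"ry":0,"rz":0}
    - {"grip":0,"x":0,"y":0,"z":-0.2,"rx":0,"ry":0,"rz":0}

```text
time: 13.12
eef_pos: [0.511, -0.3134, 0.1186]
eef_rot: [-0.0, 0.998, -0.069, 0.001]
wrist_force: [-0.2, -0.3, -2.0]
gripper_width: 0.0101
finger_force: 60.5
```

Emit:
play_rows:
  series:
    - {"grip":0,"x":0,"y":0,"z":-0.05,"rx":0,"ry":0,"rz":0}
    - {"grip":0,"x":0,"y":0,"z":-0.1,"rx":0,"ry":0,"rz":0}
    - {"grip":0,"x":0,"y":0,"z":-0.15,"rx":0,"ry":0,"rz":0}
    - {"grip":0,"x":0,"y":0,"z":-0.15,"rx":0,"ry":0,"rz":0}
    - {"grip":0,"x":0,"y":0,"z":-0.15,"rx":0,"ry":0,"rz":0}

```text
time: 13.53
eef_pos: [0.511, -0.3134, 0.1171]
eef_rot: [-0.0, 0.998, -0.069, 0.001]
wrist_force: [0.5, 0.3, -1.9]
gripper_width: 0.0104
finger_force: 60.5
```

Emit:
play_rows:
  series:
    - {"grip":0,"x":0,"y":0,"z":-0.05,"rx":0,"ry":0,"rz":0}
    - {"grip":0,"x":0,"y":0,"z":-0.1,"rx":0,"ry":0,"rz":0}
    - {"grip":0,"x":0,"y":0,"z":-0.15,"rx":0,"ry":0,"rz":0}
    - {"grip":0,"x":0,"y":0,"z":-0.15,"rx":0,"ry":0,"rz":0}
    - {"grip":0,"x":0,"y":0,"z":-0.15,"rx":0,"ry":0,"rz":0}

```text
time: 13.95
eef_pos: [0.511, -0.3133, 0.1161]
eef_rot: [-0.0, 0.998, -0.069, 0.001]
wrist_force: [-2.2, 2.4, 5.1]
gripper_width: 0.0103
finger_force: 61.2
```

Contact at 0.116 with about 6 N. The cap's centre should be within about 1 mm of the mouth. Releasing and backing straight up.

Emit:
play_rows:
  newtons: 20
  series:
    - {"grip":0.2,"x":0,"y":0,"z":0.05,"rx":0,"ry":0,"rz":0}
    - {"grip":0.35,"x":0,"y":0,"z":0.05,"rx":0,"ry":0,"rz":0}
    - {"grip":0.45,"x":0,"y":0,"z":0.05,"rx":0,"ry":0,"rz":0}
    - {"grip":0.45,"x":0,"y":0,"z":0.05,"rx":0,"ry":0,"rz":0}
    - {"grip":0.45,"x":0,"y":0,"z":0.05,"rx":0,"ry":0,"rz":0}

```text
time: 14.37
eef_pos: [0.511, -0.3135, 0.1159]
eef_rot: [-0.0, 0.998, -0.069, 0.001]
wrist_force: [0.4, -1.0, -0.2]
gripper_width: 0.0382
finger_force: 0.0
```

Emit:
play_rows:
  series:
    - {"grip":0.45,"x":0,"y":0,"z":0.5,"rx":0,"ry":0,"rz":0}
    - {"grip":0.45,"x":0,"y":0,"z":1.5,"rx":0,"ry":0,"rz":0}
    - {"grip":0.45,"x":0,"y":0,"z":3.5,"rx":0,"ry":0,"rz":0}
    - {"grip":0.45,"x":0,"y":0,"z":6,"rx":0,"ry":0,"rz":0}
    - {"grip":0.45,"x":0,"y":0,"z":9,"rx":0,"ry":0,"rz":0}

```text
time: 14.78
eef_pos: [0.5106, -0.313, 0.2071]
eef_rot: [-0.001, 0.998, -0.069, 0.0]
wrist_force: [0.7, 0.8, -0.0]
gripper_width: 0.0382
finger_force: 0.0
```

Emit:
play_rows:
  series:
    - {"grip":0.45,"x":-3,"y":0.5,"z":2,"rx":0,"ry":0,"rz":0}
    - {"grip":0.45,"x":-6,"y":1.5,"z":4,"rx":0,"ry":0,"rz":0}
    - {"grip":0.45,"x":-9,"y":4,"z":5,"rx":0,"ry":0,"rz":0}
    - {"grip":0.45,"x":-12,"y":6,"z":5,"rx":0,"ry":0,"rz":0}
    - {"grip":0.45,"x":-14,"y":9,"z":5,"rx":0,"ry":0,"rz":0}

```text
time: 15.2
eef_pos: [0.3692, -0.2233, 0.2575]
eef_rot: [0.001, 0.998, -0.07, 0.002]
wrist_force: [1.2, -0.0, 0.1]
gripper_width: 0.0377
finger_force: 0.0
```

Emit:
play_rows:
  series:
    - {"grip":0.45,"x":0,"y":4,"z":1,"rx":0,"ry":0,"rz":0}
    - {"grip":0.45,"x":0,"y":8,"z":2,"rx":0,"ry":0,"rz":0}
    - {"grip":0.45,"x":0,"y":12,"z":2,"rx":0,"ry":0,"rz":0}
    - {"grip":0.45,"x":0,"y":16,"z":2,"rx":0,"ry":0,"rz":0}
    - {"grip":0.45,"x":0,"y":20,"z":2,"rx":0,"ry":0,"rz":0}

```text
time: 15.62
eef_pos: [0.3705, -0.0217, 0.2774]
eef_rot: [-0.0, 0.998, -0.069, 0.002]
wrist_force: [1.3, -0.4, -0.0]
gripper_width: 0.0385
finger_force: 0.0
```

Run:
```python
from d import *
t=cam("top"); s=cam("side"); e=status.sense(); print(e["time"],e["eef_pos"])
cv2.imwrite("pics/end_t.png",t["color"][:,:,::-1]);cv2.imwrite("pics/end_s.png",s["color"][:,:,::-1])
for c,b in((t,(402,194,444,236)),(s,(350,240,400,280))):
    g=cv2.cvtColor(c["color"],cv2.COLOR_RGB2GRAY)[b[1]:b[3],b[0]:b[2]]; print(b)
    for r_ in g: print("".join("%02x"%v for v in r_))
```

```text
15.7167 [ 0.37025168 -0.01878939  0.27749734]
(402, 194, 444, 236)
808b98a6aaa4a3abb7cbdae1e2e1e1e1e1e0e0e0e0e0e0e0dfdfdfe0e0dfe0dfdfe0dfe0e0e1c197969d
a9b6c5d5e0e2e1e1e0e0e0e0e0e0e0e0e0dfdfe0e0e0dfdfe0e0dfdfdfdfe0e0e0dfdfdfe0e2cc9f8f99
e1e0e0e0e0e0e0e0e0e0dfdfdfe0dfe0dfe0e0dfdfe0dfdfe0e0dfe0dfdfdfdfdfdfdfdfe0e1e1ccb6b8
e1e0e0e0dfe0e0dfdfe0dfdfe0e0dfdfe0dfe0dfe0dfdfdfdfe0dfdfdfe0e0dfe0dfdfe0dfe0e1e2e2e3
e0e0dfdfdfe0dfdfdfdfe0e0e0dfe0e0dfdfdfdfdfe0dfdfdfe0dfe0dfdfdfe0dfdfdfe0e0e0e0e0e1e1
dfdfe0dfdfe0e0dfe0e0dfdfdfdfdfdfe0dfdfe0dfe0dfe0e0dfe0e0dfdfe0dfdfe0e0dfdfe0dfe0dfe0
dfdfdfdfdfe0dfdfdfdfdfdfe0dfe0e0dfe0e0e0dfe0e0e0dfe0dfdfe0dfdfe0e0e0dfdfdfdfe0dfdfdf
dfdfdfe0dfdfdfdfdfe0dfe0dfdfe0e0e0e0e0dfd8dae0dfe0e0dfe0e0dfdfdfe0e0dfdfdfdfe0dfdfe0
dfe0e0dfe0dfdfdfdfdfdfe0dfe0e0dfd2d6e0dfd2d7dfe0e0dfdadbdfe0e0e0dfe0dfe0dfdfe0e0e0df
e0e0dfe0dfe0dfe0e0e0dfe0e0e0dad9c5cfdfe0dfdfe0dfe1e0d6d9e0dfdfe0e0dfdfdfe0e0dfdfe0df
dfdfdfdfe0dfdfe0e0dfdfe0e0dfd5d6dddfe0e0dfe1e0e2e3d6d7e1e0dfe0e0dfdfe0dfe0e0e0dfdfdf
e0dfe0dfdfdfdfdfe0e0e1e0dedee0e0e0e0e0e0e0e0e3e6d8a4c0e2e0dedee0e0dfe0dfdfdfdfe0e0df
e0dfe0dfdfe0e
[... 5897 characters left out ...]
7e7f72919dcdededebebececececececedecedeeeeeeeeeeeeeeededecececececebececececebececebebecececec
7c7e7f78946accf1f0edececebebecececececececebececececececececececebecebececebececececececebecececebec
7f7c9576cfc0edefececececececececebecedebececececececececececececebececebecececebecececebebebebebebeb
9584cec1eef0eeececececebececebebececececebececebececebebececececececececebececececebececececebececec
d1c1edf0eeecececececebebececebebececebececebecebecebecececebececececebececebecebececececebebebececec
eef0eeedecebecebecececebebecececececebecececebecebecebebebedecebebececececebecececebebebececebecebec
eeedecececececececececebebebececececebecececececebececebececebecebebececececebecececececececebececeb
```

Run:
```python
from d import *
s=cam("side"); t=cam("top"); a=np.linspace(0,2*np.pi,360); M=np.array([.510,-.3138,.112])
for n,c in(("side",s),("top",t)):
  for z in(0,.014):
    u=proj(c,M+np.c_[.045*np.cos(a),.045*np.sin(a),0*a+z]); print(n,z,"x",u.min(0)[0].round(1),u.max(0)[0].round(1),"y",u.min(0)[1].round(1),u.max(0)[1].round(1))
  print("bar", proj(c,M+np.array([[.028*.99,-.028*.139,.057],[-.028*.99,.028*.139,.057]])).round(1).tolist())
```

```text
side 0 x 358.6 391.2 y 250.1 270.8
side 0.014 x 358.7 391.5 y 246.2 266.8
bar [[385.4, 241.9], [366.1, 245.6]]
top 0 x 408.4 437.6 y 202.2 231.0
top 0.014 x 409.4 439.0 y 201.2 230.4
bar [[429.5, 204.1], [426.6, 222.5]]
```

Observed edges in the side view are left 358.7, right 390.5 and bottom 267; in top they are left 409.5 and bottom 230.5. Those match a centred flat cap to about 1 mm. Handing in.

```bash
python3 -c "
from cell import r
print(r.close_job())"
```

```text
the job is handed in; nothing more can be done
None
```

The round cap is on the tank's mouth, flat, handle up and centred to about 1 mm by the camera check. The job is handed in at about 16 s of the 45 s limit; no verdict came back.

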